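# Shut the countertop spin dryer and hold its dial at the third click

## Task

Start the little spin dryer on the worktop: first press its part-open lid down until it is fully home, and only then take the bar of its spring-return dial and turn it clockwise past the first two clicks to the third (the three-dot mark). The dial springs back if let go, so finish while still gripping it and holding it steadily at the third click, with the lid still shut. Do not disturb the jars and other things standing around.

Things in the scene. Friction and masses are not known exactly. Their poses are not given: they have to be found in the camera images.
- spinner: Countertop spin dryer, a low white box on four feet, fixed to the worktop: 156 mm front to back (its x), 240 mm wide (its y), flat deck 110 mm above the worktop. Origin: centre of its underside. Its x axis points to its back (away from the robot at yaw 0), y to its left, z up. The lid covers the left part (y -15 to +115 mm), the dial stands on the right part.
- lid (a joint): Hinge of the lid, rad: 0 = fully shut, grows as it opens, up to 0.9. The lid starts somewhat open and stays where it is left (stiff hinge: about 4 to 5 N pressed down near its front edge moves it). It stops solidly at 0; there is no latch.
- lid_press (a point): Point on the upper face of the lid near its front (free) edge, midway across; good for pressing down. It moves with the lid: when the lid is shut this point lies at x -51 mm, y +50 mm, z 121 mm in the frame of the spin dryer. The lid is a white plate, 136 mm front to back, 130 mm wide, 10 mm thick, with a round window and a small lip at the front.
- lid_hinge (a point): Middle of the lid's hinge axis, at its back edge (x +71 mm, y +50 mm, z 115 mm in the frame of the spin dryer); the axis runs along the spin dryer's y. lid_press is 122 mm from it.
- dial (a joint): Turn of the dial, rad, about a vertical axis, growing clockwise seen from above: 0 = rest (pointer to the spin dryer's back). Clicks at 0.40 (one dot), 0.80 (two) and 1.20 (three dots); end stop 1.55. A spring turns it back to 0 whenever let go, from any click: 0.06 N m at rest, 0.12 at the third click, plus about 0.03 on the ridges midway between clicks.
- dial_grip: Upright bar across the dial, to turn it by: 52 mm long (its x), 13 wide (its y), 28 high. Origin: on the dial's axis at the foot of the bar, 122 mm above the worktop, at x -5, y -68 mm in the spin dryer's frame. Its x points to the pointer end (black line); at rest this is the spin dryer's x. It turns with the dial, on a round disc 64 mm across whose top is level with its foot.
- peg_jar: Bystander, loose: glass jar with cork lid, 70 mm across, 152 mm high; origin at the centre of its underside.
- jar_powder: Bystander, loose: jar of washing powder with black cap, 92 mm across, 153 mm high; origin at the centre of its underside.
- powder_scoop: Bystander, loose: small white scoop with handle, 139 mm long, 44 mm high; origin at its underside.
- thread_cream: Bystander, loose: cream cotton reel standing upright, 30 mm across, 38 mm high; origin at the centre of its underside.

How it is judged:
On the way, in this order (a step that is already met when the one before it is completed fails the run):
1. the lid is pressed fully shut, the dial still at rest (value of joint lid below 0.02 rad and value of joint dial below 0.2 rad), for 0.2 s.
2. the dial is held by the fingers at its third click (value of joint dial between 1.07 and 1.33 rad and contact force between the fingers and dial_grip above 0.5 N), for 0.4 s.
At the end, for the whole second after the job is handed in: Through the last second the fingers hold the dial's bar (more than 0.5 N) at the third click, 1.20 rad within 0.13 rad, with the lid shut (under 0.025 rad) (all of step 2 and value of joint lid below 0.025 rad); the arm keeps its last pose, push and grip.
It fails at once if the dial is turned while the lid is open (value of joint dial above 0.3 rad and value of joint lid above 0.05 rad).
It fails at once if a bystander is disturbed (moved more than 30 mm) (distance of any of peg_jar, jar_powder, powder_scoop, thread_cream from where it was at the start of the episode above 0.03 m).
It also fails if it takes over 37 s, if anything falls off the work surface, if the arm or the gripper's body presses on something with over 40 N, if the wrist force passes 120 N, or if a joint passes its speed limit or range.

## Robot

A 6-joint arm with a two-finger parallel gripper is mounted at the origin on a cart in front of the work surface, level with it; the furniture and walls round the work are solid. World frame = base frame: x ahead of the robot, y to its left, z up, the work surface at z = 0. Lengths are in m, angles in rad, forces in N, time in s.
With the tool pointing down it reaches from about 0.375 to 0.9 m from the base axis. Payload 3.1 kg.
Tool frame: the origin (TCP) lies between the finger pads; the fingertips stand manip.finger_overhang ahead of it and the grasp point (between the pads) lies 5 mm behind it (manip.finger_overhang is the distance from the TCP to the fingertips, in m); z points along the fingers, y is the line along which they close (so a half turn about z gives the same grasp; the last joint's range is limited). The gripper opens to 85 mm and grips with 20 to 120 N. Pads are 22 mm wide; open, the fingers measure 114 mm over their backs; the gripper's body (76 mm by 85 mm) begins 54 mm behind the grasp point. The pads swing forward as they close: fully open they stand 13 mm farther back than shut.
Start: joints at [-1.298, 0.527, 1.433, -0, 1.181, -0.178], TCP at [0.272, -0.563, 0.245] pointing down, gripper open.
Joint ranges: [-3.08, 3.08], [-0.75, 2.2], [0.22, 2.44], [-1.43, 4.57], [0, 2.65], [-2.85, 2.85]. Speed limits (rad/s): [2.79, 2.79, 3.14, 3.14, 3.14, 3.14].

## Interface

Orientations are given as a unit quaternion [x, y, z, w].
In Python, from station import manip gives the robot as it stands.
- The arm moves only by the tool drive_tool, never from a script. Its argument "plan" is a list of rows, each a list of 7 numbers: the shift along the tool's x, y, z in m, then the turn, a rotation vector about the tool's x, y, z in degrees, then the opening, from -1 (shut) to 1 (fully open). In form: [[x, y, z, wx, wy, wz, gripper], ...]. A call has 1 to 10 rows; each row shifts and turns the commanded pose from where the row before left it, along the tool's axes as they then stand; what a row does not reach is not made up. A row lasts 1/10 s, in which the tool goes at most 50 mm and 8.59 degrees, less where a joint would pass 70% of its speed; a pose out of reach is approached as far as the arm can. A call is refused whole if a number of a shift passes 0.05 or a number of a turn 8.59, either way. A call with a gripper value outside its range is refused whole. The fingers move at their own pace and stop on an object; "newtons" is the grip in N (left out, the last holds). Time passes only in rows, so rows that do not move let the fingers close. It gives the time, the measured TCP pose, the force, the opening and the grip force at its end, in the units of the state.
- manip.sense(): the state, without advancing time (a new reading comes with each control period).
- manip.snapshot(name): name is "scene" or "side" or "wrist"; returns a dict with "image" (384x512x3 uint8, red, green, blue), "z_map" (384x512 float32, m along the optical axis (not along the pixel's ray), 0 where there is no reading), "fov_y" (degrees; the focal length in pixels is half the picture's height over the tangent of half this angle, whatever the lens; pixels are square), "cx", "cy" (the principal point, pixels), "extrinsics" (4x4, takes a point from camera to world coordinates); the wrist camera has in their place "mount" (4x4, takes a point from camera to tool coordinates, whose origin is the TCP and whose axes are the flange's). Camera axes: x right, y up, looking along -z (the intrinsics and any distortion apply to the point x, -y, -z); pixel columns grow to the right and rows downward; lengths in m; the calibration is good to about 2 mm. A picture is of the moment at which its call begins: read the wrist's pose just before it.
- manip.sign_off(): hands the job in; it is judged then, once.
The state is a dict: "t": time; "q": joint angles; "qd": joint speeds; "tau": joint torques, N m; "tcp_pos": TCP position; "tool_rot": TCP orientation; "force": force on the tool from outside, world axes, zero at the start; "ft_torque": the same for the moment, N m; "finger_gap": opening from 0.0 (shut) to 1.0 (fully open); "gripper_force": force on a finger pad.
Only numpy, scipy, OpenCV 4.12 (cv2) and the standard library are available. Lean on these libraries where they do the work, as an engineer would, in place of code of your own. Each camera call takes 0.05 s, during which the arm holds its last target. There are 200 camera calls.

## Working session

There is one attempt and no reset: what is moved stays moved. The work goes in short steps, Python scripts to look and compute and a tool call to move; the robot and the scene stay as the last step left them, time stands still between calls to the robot, and variables do not carry over. Pictures are saved under pics/ and viewed, at most 10 in all, crops included, and the job is handed in when it is done.

Besides the shell and the picture viewer there is one more tool, called as name(argument=value, ...) on one line, values as JSON. drive_tool: Moves the arm, as the interface text tells. Its arguments: {"type":"object","properties":{"plan":{"type":"array"},"newtons":{"type":"number"}},"required":["plan"]}

```bash
mkdir -p pics; cat > h.py <<'E'
import numpy as np, cv2
from station import manip
def snap(n):
    s=manip.snapshot(n); return s
def pts(s,E=None):
    h,w=s["z_map"].shape; f=h/2/np.tan(np.radians(s["fov_y"])/2)
    v,u=np.mgrid[:h,:w]; d=s["z_map"]
    p=np.stack([(u-s["cx"])/f*d,-(v-s["cy"])/f*d,-d],-1)
    E=s["extrinsics"] if E is None else E
    return p@E[:3,:3].T+E[:3,3]
E
python3 - <<'E'
from h import *
a=snap("scene");b=snap("side")
np.save("a.npy",a,allow_pickle=True);np.save("b.npy",b,allow_pickle=True)
for n,s in(("scene",a),("side",b)):
    cv2.imwrite(f"pics/{n}.png",s["image"][:,:,::-1]); print({k:v for k,v in s.items() if k not in("image","z_map")})
    P=pts(s); print([ (x,y,P[y,x].round(3).tolist()) for y in range(60,384,60) for x in range(60,512,80)])
print(manip.sense(),manip.finger_overhang)
E
```

```text
{'fov_y': 45.354605369122254, 'cx': 246.20477221367312, 'cy': 196.1291633586517, 'extrinsics': array([[ 0.13441347,  0.42382608, -0.8957145 , -0.67013998],
       [-0.99092383,  0.05591533, -0.12224334, -0.06957336],
       [-0.00172574,  0.904016  ,  0.42749514,  0.6796893 ],
       [ 0.        ,  0.        ,  0.        ,  1.        ]])}
[(60, 60, [0.195, 0.414, 0.537]), (140, 60, [0.633, 0.415, 0.47]), (220, 60, [0.768, 0.208, 0.453]), (300, 60, [0.195, -0.051, 0.546]), (380, 60, [0.913, -0.293, 0.441]), (460, 60, [0.924, -0.543, 0.444]), (60, 120, [0.157, 0.414, 0.428]), (140, 120, [0.583, 0.414, 0.308]), (220, 120, [0.708, 0.201, 0.28]), (300, 120, [0.192, -0.056, 0.436]), (380, 120, [0.916, -0.317, 0.241]), (460, 120, [0.909, -0.576, 0.252]), (60, 180, [0.119, 0.415, 0.316]), (140, 180, [0.532, 0.413, 0.139]), (220, 180, [0.173, 0.099, 0.31]), (300, 180, [0.729, -0.057, 0.082]), (380, 180, [0.831, -0.329, 0.053]), (460, 180, [0.826, -0.587, 0.07]), (60, 240, [0.076, 0.413, 0.202]), (140, 240, [0.421, 0.388, -0.0]), (220, 240, [0.452, 0.16, -0.001]), (300, 240, [0.414, -0.068, 0.
[... 2104 characters left out ...]
-0.442, -0.001])]
{'t': 0.1, 'q': array([-1.29849053e+00,  5.28360326e-01,  1.43379007e+00, -1.50566118e-05,
        1.18138725e+00, -1.78506024e-01]), 'qd': array([-0.00156128, -0.00091547, -0.0037906 ,  0.00070089,  0.00206886,
       -0.00104179]), 'tau': array([-3.63654026e-04, -4.43304849e+01, -1.78586555e+01, -1.83540610e-04,
        3.88490036e-03,  4.37616109e-06]), 'tcp_pos': array([ 0.27216009, -0.56194146,  0.24443429]), 'tool_rot': array([ 9.74702364e-01,  2.23504709e-01, -5.25475455e-05, -9.71101571e-04]), 'force': array([0.91130588, 0.12530709, 0.45578558]), 'ft_torque': array([-0.03089528,  0.02349323,  0.04351996]), 'gripper_force': 0.0, 'finger_gap': 0.999128455991071} 0.014
```

View pics/scene.png

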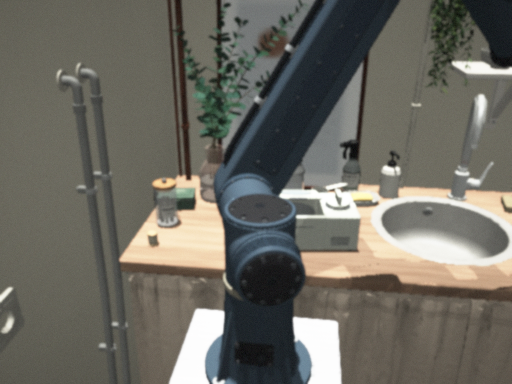

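View pics/side.png

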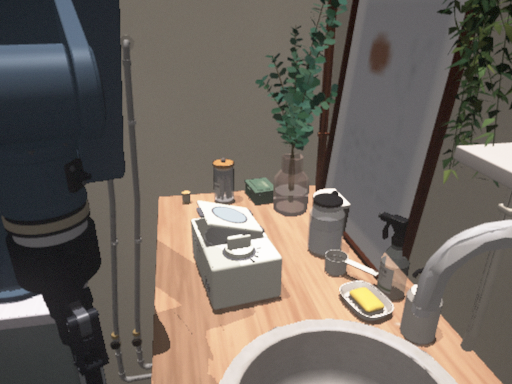

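The side view shows the dryer at about (235,255). Its lid is part open at (230,215), the dial bar is at (238,241), the powder jar at (327,225) and the scoop at (345,263). The scene view shows the dryer's right part at (325,220), with the rest hidden by the arm.

```bash
python3 - <<'E'
from h import *
for n in "ab":
    s=np.load(n+".npy",allow_pickle=True).item();P=pts(s)
    box=(P[...,0]>.38)&(P[...,0]<.72)&(P[...,1]>-.25)&(P[...,1]<.2)
    im=s["image"].astype(int); white=(im.max(-1)-im.min(-1)<45)
    m=box&white&(abs(P[...,2]-.110)<.005)
    m=cv2.morphologyEx(m.astype(np.uint8),cv2.MORPH_OPEN,np.ones((2,2)))>0
    q=P[m]; print(n,"deck",len(q),q.min(0),q.max(0),cv2.minAreaRect(q[:,:2].astype(np.float32)), np.median(q[:,2]))
    # convex hull
    print(cv2.approxPolyDP(cv2.convexHull((q[:,:2]*1000).astype(np.float32)),6,True)[:,0].round().tolist())
    m=box&white&(P[...,2]>.142)&(P[...,2]<.158)&(P[...,1]<-.0)
    q=P[m]; print("bar",len(q)); 
    if len(q)>4: print(q.mean(0),cv2.minAreaRect(q[:,:2].astype(np.float32)))
    # front/right vertical faces
    m=box&white&(P[...,2]>.03)&(P[...,2]<.1)
    q=P[m]; print("side faces",len(q),q.min(0),q.max(0))
    if n=="b":
        for lo in np.arange(-.16,.16,.02):
            k=q[(q[:,1]>=lo)&(q[:,1]<lo+.02)]
            if len(k): print(round(lo,2),len(k),k[:,0].min().round(4),k[:,0].max().round(4),k[:,1].min().round(4))
    m=box&white&(P[...,2]>.125)&(P[...,1]>-.03)
    q=P[m]; print("lid",len(q))
    if len(q)>20: 
        print(cv2.approxPolyDP(cv2.convexHull((q[:,:2]*1000).astype(np.float32)),8,True)[:,0].round().tolist(),q[:,2].max())
        c=q.mean(0); print(c,np.linalg.svd(q-c,full_matrices=False)[2][2])
    u=slice(None)
s=np.load("b.npy",allow_pickle=True).item()
cv2.imwrite("pics/c.png",cv2.resize(s["image"][180:310,170:380,::-1],None,fx=3.8,fy=3.8,interpolation=cv2.INTER_CUBIC))
E
```

```text
a deck 584 [-0.67013998 -0.25343846 -0.0041033 ] [ 0.76725284 -0.06241513  0.6796893 ] ((0.056719958782196045, -0.09107446670532227), (0.15675745904445648, 1.44588303565979), 82.11800384521484) 0.107401127868192
[[767.0, -231.0], [570.0, -125.0], [421.0, -62.0], [-670.0, -70.0], [663.0, -253.0], [761.0, -238.0]]
bar 246
[ 0.46427591 -0.08458885  0.15118909] ((0.47166356444358826, -0.0912783220410347), (0.07359980046749115, 0.17670424282550812), 14.86266803741455)
side faces 1984 [ 0.41135749 -0.22448337  0.03016056] [ 0.71995318 -0.0063827   0.09996438]
lid 388
[[720.0, 199.0], [701.0, 200.0], [436.0, -9.0], [428.0, -28.0], [532.0, -29.0], [720.0, 44.0]] 0.5336084179831171
[0.67503213 0.13287568 0.34472719] [-0.69637183  0.69387001  0.18333217]
b deck 1454 [ 0.39330272 -0.92714638 -0.00374213] [0.72297042 0.19378314 0.59029243] ((0.4535345435142517, -0.3338611125946045), (1.155248999595642, 0.2964136302471161), 69.81253814697266) 0.10779522211451817
[[692.0, 194.0], [416.0, -7.0], [393.0, -927.0], [721.0, -34.0], [723.0, 180.0]]
bar 675
[ 0.47431631 -0.0858497   0.14983956] ((0.473477840423584, -0.08851020783185959), (0.07438207417726517, 0.19235345721244812), 14.720553398132324)
side faces 3371 [ 0.41275394 -0.22802654  0.03000193] [0.71992699 0.19988012 0.09999725]
-0.16 41 0.4301 0.4332 -0.1599
-0.14 41 0.4274 0.4303 -0.1398
-0.12 39 0.4246 0.4277 -0.1198
-0.1 64 0.4216 0.5719 -0.0996
-0.08 71 0.4196 0.5693 -0.0799
-0.06 91 0.4169 0.7198 -0.06
-0.04 162 0.4146 0.7199 -0.0399
-0.02 291 0.4128 0.542 -0.0199
-0.0 235 0.4254 0.5217 0.0
lid 814
[[720.0, 199.0], [700.0, 198.0], [432.0, 5.0], [434.0, -29.0], [544.0, -27.0], [717.0, 88.0]] 0.49147754278506417
[0.63477299 0.10261951 0.2970037 ] [ 0.6865588  -0.71397068 -0.13741499]
```

View pics/c.png

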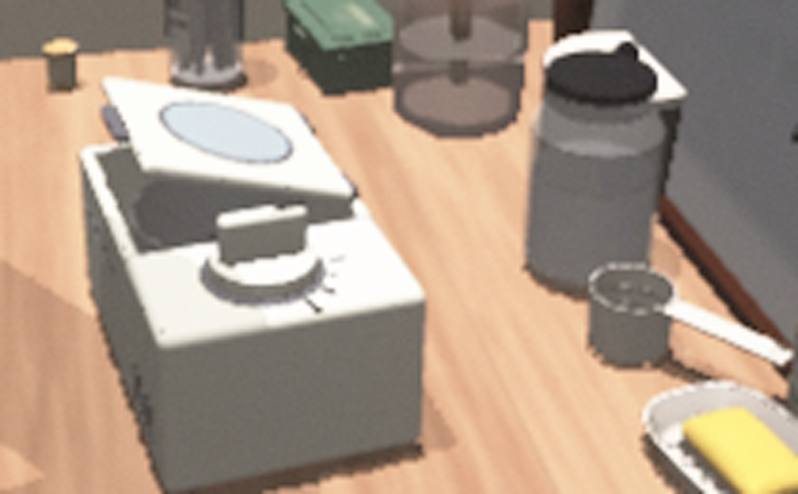

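```bash
cat > m.py <<'E'
from h import *
s=np.load("b.npy",allow_pickle=True).item();P=pts(s)
v,u=np.mgrid[:384,:512]
roi=(u>188)&(u<284)&(v>195)&(v<312)
f=192/np.tan(np.radians(s["fov_y"])/2);E=s["extrinsics"]
def ray(u,v,z):
    d=E[:3,:3]@np.array([(u-s["cx"])/f,-(v-s["cy"])/f,-1]); o=E[:3,3]; return o+d*(z-o[2])/d[2]
for c in((213.4,270.8),(281.6,258.4),(192.4,220)): print("corner",ray(*c,.11).round(4))
m=roi&(P[...,2]>.03)&(P[...,2]<.1)
q=P[m]
# front face: leftmost x per y
yaw=.131
fr=[];
for lo in np.arange(-.17,.0,.01):
    k=q[(q[:,1]>=lo)&(q[:,1]<lo+.01)&(q[:,0]<.45)]
    if len(k)>5: fr.append([lo+.005,np.median(k[:,0])])
c=np.polyfit(*np.array(fr).T,1); print("front",c,np.arctan(-c[0]))
k=q[(q[:,0]>.45)&(q[:,0]<.57)&(q[:,1]<-.1)]; c2=np.polyfit(k[:,0],k[:,1],1); print("right",c2,np.arctan(c2[0]),len(k),np.std(k[:,1]-np.polyval(c2,k[:,0])))
yaw=(np.arctan(-c[0])+np.arctan(c2[0]))/2
# corner front-right => spinner (-.078,-.12)
y0=(c2[0]*c[1]+c2[1])/(1-c[0]*c2[0]);x0=c[0]*y0+c[1]
R=np.array([[np.cos(yaw),-np.sin(yaw)],[np.sin(yaw),np.cos(yaw)]])
o=np.array([x0,y0])-R@[-.078,-.12]; print("yaw",yaw,"origin",o)
L=np.dstack([(P[...,:2]-o)@R,P[...,2]])
print("deck z",np.median(P[roi&(abs(L[...,0])<.07)&(L[...,1]<-.1)&(L[...,1]>-.117)],0))
m=roi&(P[...,2]>.14)&(L[...,1]<-.045); q=L[m]; print("bar L",len(q),q.min(0),q.max(0),np.median(q,0),cv2.minAreaRect((q[:,:2]*1000).astype(np.float32)))
q=L[roi&(P[...,2]>.128)&(L[...,1]>-.0)&(L[...,1]<.115)&(abs(L[...,0])<.08)]; cc=np.polyfit(q[:,0],q[:,2],1); print("lid",len(q),q.min(0),q.max(0),cc,np.arctan(-cc[0]))
print("dial world",o+R@[-.005,-.068],"lid_press shut",o+R@[-.051,.05],"hinge",o+R@[.071,.05])
E
python3 m.py
```

```text
corner [ 0.4461 -0.232   0.11  ]
corner [ 0.5922 -0.2137  0.11  ]
corner [ 0.4171 -0.0039  0.11  ]
front [-0.09850484  0.41617794] 0.09818807736267378
right [ 0.12889454 -0.28368243] 0.12818776218250688 1501 0.0012146631644838555
yaw 0.11318791977259032 origin [ 0.50250115 -0.09911329]
deck z [ 0.52669292 -0.2096375   0.10155774]
bar L 177 [-0.20202303 -0.81040101  0.14001251] [ 0.02331095 -0.06327007  0.59029243] [-0.0121834  -0.07370464  0.14726607] ((-112.6341552734375, -431.91552734375), (776.2537841796875, 48.95871353149414), 73.1027603149414)
lid 831 [-7.05574995e-02  9.88551225e-05  1.28080141e-01] [0.04482536 0.11317079 0.16165123] [-0.2883477   0.14168707] 0.28073262807569277
dial world [ 0.5052135 -0.1672429] lid_press shut [ 0.44618018 -0.0551935 ] hinge [ 0.56739951 -0.04141404]
```

drive_tool(plan=[[0, 0, 0, 0, 0, 6.2, -1], [0, 0, 0, 0, 0, 6.2, -1], [0, 0, 0, 0, 0, 6.1, -1], [0.02, -0.04, 0, 0, 0, 0, -1], [0.02, -0.04, 0, 0, 0, 0, -1], [0.02, -0.04, 0, 0, 0, 0, -1], [0.02, -0.04, 0, 0, 0, 0, -1], [0.02, -0.04, 0, 0, 0, 0, -1], [0.02, -0.04, 0, 0, 0, 0, -1], [0.02, -0.04, 0, 0, 0, 0, -1]], newtons=40)

```text
t: 1.1
tcp_pos: [0.3756, -0.2651, 0.2451]
tool_rot: [0.998, 0.064, -0.0, -0.0]
force: [1.2, -0.0, -0.2]
finger_gap: 0.001
gripper_force: 0.0
```

drive_tool(plan=[[0.02, -0.04, 0, 0, 0, 0, -1], [0.02, -0.04, 0, 0, 0, 0, -1], [0.02, -0.03, 0, 0, 0, 0, -1], [0, 0, 0, 0, 0, 0, -1], [0, 0, 0, 0, 0, 0, -1]])

```text
t: 1.6
tcp_pos: [0.421, -0.1497, 0.2452]
tool_rot: [0.998, 0.065, -0.0, 0.0]
force: [-0.1, -0.2, -0.3]
finger_gap: -0.002
gripper_force: 0.0
```

Good vantage for a wrist look, plus a side view recheck now that the arm has moved.

```bash
cat > w.py <<'E'
from h import *
from scipy.spatial.transform import Rotation as Rn
def wrist():
    st=manip.sense(); s=snap("wrist")
    T=np.eye(4);T[:3,:3]=Rn.from_quat(st["tool_rot"]).as_matrix();T[:3,3]=st["tcp_pos"]
    return s,T@s["mount"]
E
python3 - <<'E'
from w import *
s,E=wrist(); np.save("w1.npy",[s,E],allow_pickle=True)
b=snap("scene")
cv2.imwrite("pics/w1.png",np.hstack([cv2.resize(s["image"],(400,300)),cv2.resize(b["image"],(400,300))])[:,:,::-1])
P=pts(s,E); o=np.array([.503,-.0985]);y=.128
R=np.array([[np.cos(y),-np.sin(y)],[np.sin(y),np.cos(y)]])
for n,Q in(("w",P),("scene",pts(b))):
    L=np.dstack([(Q[...,:2]-o)@R,Q[...,2]])
    near=(abs(L[...,0])<.05)&(L[...,1]<-.045)&(L[...,1]>-.09)
    q=L[near&(L[...,2]>.146)&(L[...,2]<.156)]; print(n,"bar top",len(q),q.min(0).round(4) if len(q) else 0,q.max(0).round(4) if len(q) else 0)
    if len(q)>5: print(np.median(q,0),cv2.minAreaRect((q[:,:2]*1000).astype(np.float32)))
    q=L[(abs(L[...,0])<.1)&(abs(L[...,1])<.14)&(abs(L[...,2]-.11)<.004)]
    if len(q): print("deck",len(q),np.percentile(q,[.5,99.5],axis=0).round(4).tolist())
    q=L[(abs(L[...,0])<.075)&(L[...,1]>0)&(L[...,1]<.11)&(L[...,2]>.128)&(L[...,2]<.18)]
    if len(q)>50: c=np.polyfit(q[:,0],q[:,2],1); print("lid",len(q),c,q.min(0),q.max(0))
E
```

```text
Traceback (most recent call last):
ValueError: setting an array element with a sequence. The requested array has an inhomogeneous shape after 1 dimensions. The detected shape was (2,) + inhomogeneous part.
```

```bash
cat > g.py <<'E'
import sys
from w import *
s,E=wrist()
b=snap("scene")
cv2.imwrite(f"pics/{sys.argv[1]}.png",np.hstack([cv2.resize(s["image"],(400,300)),cv2.resize(b["image"],(400,300))])[:,:,::-1])
o=np.array([.503,-.0985]);y=.128
R=np.array([[np.cos(y),-np.sin(y)],[np.sin(y),np.cos(y)]])
for n,Q in(("w",pts(s,E)),("scene",pts(b)),("side",pts(snap("side")))):
    L=np.dstack([(Q[...,:2]-o)@R,Q[...,2]])
    near=(abs(L[...,0])<.05)&(L[...,1]<-.045)&(L[...,1]>-.09)
    q=L[near&(L[...,2]>.146)&(L[...,2]<.156)]; print(n,"bar top",len(q),q.min(0).round(4) if len(q) else 0,q.max(0).round(4) if len(q) else 0)
    if len(q)>5: print(np.median(q,0),cv2.minAreaRect((q[:,:2]*1000).astype(np.float32)))
    q=L[(abs(L[...,0])<.1)&(abs(L[...,1])<.14)&(abs(L[...,2]-.11)<.004)]
    if len(q): print("deck",len(q),np.percentile(q,[.5,99.5],axis=0).round(4).tolist())
    q=L[(abs(L[...,0])<.075)&(L[...,1]>0)&(L[...,1]<.11)&(L[...,2]>.114)&(L[...,2]<.18)]
    if len(q)>50: c=np.polyfit(q[:,0],q[:,2],1); print("lid",len(q),c,q.min(0),q.max(0))
E
python3 g.py w1
```

```text
w bar top 1696 [-0.0311 -0.0746  0.146 ] [ 0.0198 -0.0617  0.1517]
[-0.00466875 -0.06782741  0.14879547] ((-5.650995254516602, -68.18260192871094), (50.80723190307617, 12.855674743652344), 0.3027638792991638)
deck 16692 [[-0.0776, -0.1173, 0.1064], [0.0452, 0.1093, 0.1115]]
lid 30649 [-0.29608703  0.14283809] [-7.08155935e-02  7.99292523e-07  1.27755684e-01] [0.04064748 0.10999906 0.16329536]
scene bar top 25 [-0.0328 -0.0724  0.1461] [ 0.0145 -0.0611  0.1494]
[-0.01079681 -0.06797738  0.14688499] ((-9.504060745239258, -66.49935913085938), (47.41862487792969, 10.175795555114746), 4.1045966148376465)
deck 545 [[-0.0827, -0.1165, 0.1061], [0.0683, 0.0514, 0.1136]]
lid 344 [-0.27725865  0.1407261 ] [-0.07416065  0.00025852  0.11849612] [0.06930358 0.1098752  0.16098533]
side bar top 69 [-0.0293 -0.0767  0.1461] [ 0.0195 -0.063   0.1495]
[-0.00412372 -0.0710531   0.14757655] ((-4.867944717407227, -70.24207305908203), (48.77749252319336, 13.59686279296875), 1.983872652053833)
deck 1328 [[-0.0765, -0.1193, 0.106], [0.0757, 0.1124, 0.1135]]
lid 992 [-0.30361275  0.14140902] [-7.01733467e-02  9.53526652e-05  1.14997637e-01] [0.0746079  0.10968959 0.16091994]
```

View pics/w1.png

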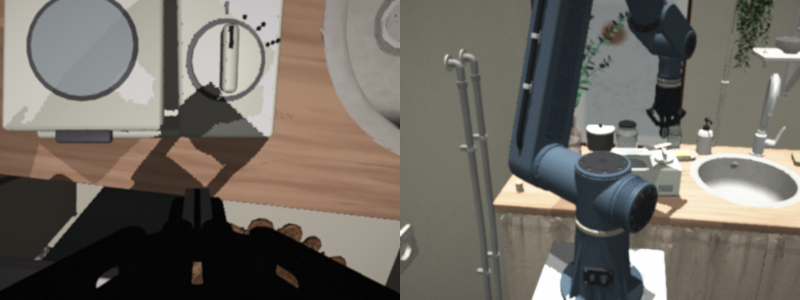

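The wrist half shows the lid at (80,70), the dial bar at (230,60) and the shut fingers at (197,205). The bar's measured centre agrees with my dryer pose to within 1 mm. Moving over lid_press, then down.

drive_tool(plan=[[0.013, -0.03, 0, 0, 0, 0, -1], [0.013, -0.03, 0, 0, 0, 0, -1], [0.014, -0.031, 0, 0, 0, 0, -1], [0, 0, 0, 0, 0, 0, -1], [0, 0, 0.03, 0, 0, 0, -1], [0, 0, 0.03, 0, 0, 0, -1], [0, 0, 0.012, 0, 0, 0, -1], [0, 0, 0.008, 0, 0, 0, -1], [0, 0, 0.005, 0, 0, 0, -1], [0, 0, 0, 0, 0, 0, -1]])

```text
t: 2.8
tcp_pos: [0.4492, -0.0557, 0.1602]
tool_rot: [0.998, 0.063, 0.0, 0.0]
force: [-0.6, -0.5, -0.0]
finger_gap: 0.002
gripper_force: 0.0
```

drive_tool(plan=[[0, 0, 0.005, 0, 0, 0, -1], [0, 0, 0.005, 0, 0, 0, -1], [0, 0, 0.004, 0, 0, 0, -1]])

```text
t: 3.1
tcp_pos: [0.4491, -0.0551, 0.1464]
tool_rot: [0.998, 0.064, 0.0, 0.0]
force: [-2.3, -0.9, 3.4]
finger_gap: 0.001
gripper_force: 1.7
```

drive_tool(plan=[[0, 0, 0.004, 0, 0, 0, -1], [0, 0, 0.003, 0, 0, 0, -1], [0, 0, 0.002, 0, 0, 0, -1], [0, 0, 0.002, 0, 0, 0, -1]])

```text
t: 3.5
tcp_pos: [0.4489, -0.0548, 0.1351]
tool_rot: [0.998, 0.064, -0.0, -0.0]
force: [-2.4, -0.9, 4.4]
finger_gap: 0.001
gripper_force: 1.8
```

Still moving the lid (4 N). Press on to the stop.

drive_tool(plan=[[0, 0, 0.002, 0, 0, 0, -1], [0, 0, 0.002, 0, 0, 0, -1], [0, 0, 0.001, 0, 0, 0, -1]])

```text
t: 3.8
tcp_pos: [0.4489, -0.0548, 0.1341]
tool_rot: [0.998, 0.064, 0.001, 0.0]
force: [-9.9, 0.9, 52.9]
finger_gap: 0.004
gripper_force: 26.6
```

drive_tool(plan=[[0, 0, -0.001, 0, 0, 0, -1], [0, 0, 0, 0, 0, 0, -1], [0, 0, 0, 0, 0, 0, -1], [0, 0, -0.03, 0, 0, 0, -1], [0, 0, -0.04, 0, 0, 0, -1], [0, 0, -0.02, 0, 0, 0, -1], [0.014, 0.04, 0, 0, 0, 0, 0.2], [0.014, 0.04, 0, 0, 0, 0, 0.2], [0.014, 0.038, 0, 0, 0, 0, 0.2], [0, 0, 0, 0, 0, 0, 0.2]])

```text
t: 4.8
tcp_pos: [0.5097, -0.1715, 0.2215]
tool_rot: [0.998, 0.062, 0.003, 0.002]
force: [-0.1, -0.3, -0.2]
finger_gap: 0.6
gripper_force: 0.0
```

```bash
python3 g.py w2; python3 -c "
from h import *
s=manip.sense();print(s['tcp_pos'],s['finger_gap'],s['q'])"
```

```text
w bar top 1496 [-0.0305 -0.0743  0.146 ] [ 0.0204 -0.0619  0.1517]
[-0.00367119 -0.0683441   0.14871192] ((-5.032489776611328, -68.07774353027344), (12.38183879852295, 50.872196197509766), 89.77702331542969)
deck 21915 [[-0.0764, -0.1174, 0.1063], [0.0762, 0.0992, 0.1122]]
lid 27767 [-0.00035484  0.12025806] [-7.49806859e-02  2.49813887e-07  1.14041937e-01] [0.07498934 0.10998738 0.12351923]
scene bar top 27 [-0.0337 -0.0717  0.1467] [ 0.0134 -0.0621  0.1499]
[-0.00959886 -0.06683209  0.14771198] ((-10.185860633850098, -67.06224822998047), (9.548617362976074, 47.091060638427734), 89.43487548828125)
deck 585 [[-0.0824, -0.1156, 0.106], [0.0687, 0.0569, 0.1138]]
lid 595 [0.00600248 0.11894913] [-7.49959992e-02  5.50290948e-06  1.14256509e-01] [0.06817755 0.10986502 0.12288121]
side bar top 67 [-0.0292 -0.076   0.146 ] [ 0.0193 -0.0618  0.15  ]
[-0.00457312 -0.07066946  0.14753493] ((-4.869813919067383, -70.11351013183594), (48.17322540283203, 14.142754554748535), 5.325046062469482)
deck 1344 [[-0.0765, -0.1192, 0.106], [0.0756, 0.1083, 0.1137]]
lid 1138 [0.00453406 0.11893071] [-7.49374336e-02  5.98352495e-05  1.14450137e-01] [0.07460611 0.10962596 0.12232588]
[ 0.50509758 -0.16572806  0.22056273] 0.6020444958959165 [-5.27867892e-01  4.35907564e-01  1.69199969e+00  1.01664115e-03
  1.01578230e+00  9.15066791e-01]
```

View pics/w2.png

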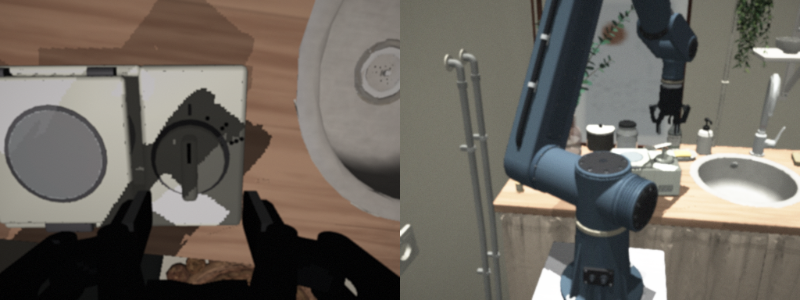

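The lid is shut (slope about 0). The bar at (190,165) is straddled by the fingers and the TCP is within 1 mm of its axis. Descend and grip.

drive_tool(plan=[[0.001, 0.001, 0.025, 0, 0, 0, 0.2], [0, 0, 0.025, 0, 0, 0, 0.2], [0, 0, 0.018, 0, 0, 0, 0.2], [0, 0, 0.01, 0, 0, 0, 0.2], [0, 0, 0, 0, 0, 0, -1], [0, 0, 0, 0, 0, 0, -1], [0, 0, 0, 0, 0, 0, -1], [0, 0, 0, 0, 0, 0, -1], [0, 0, 0, 0, 0, 0, -1]], newtons=60)

```text
t: 5.85
tcp_pos: [0.507, -0.1659, 0.1443]
tool_rot: [0.998, 0.064, 0.001, -0.001]
force: [1.3, 5.5, 1.9]
finger_gap: 0.138
gripper_force: 60.5
```

drive_tool(plan=[[0, 0, 0, 0, 0, 5, -1], [0, 0, 0, 0, 0, 5, -1], [0, 0, 0, 0, 0, 5, -1], [0, 0, 0, 0, 0, 5, -1], [0, 0, 0, 0, 0, 5, -1], [0, 0, 0, 0, 0, 5, -1], [0, 0, 0, 0, 0, 5, -1], [0, 0, 0, 0, 0, 5, -1], [0, 0, 0, 0, 0, 5, -1], [0, 0, 0, 0, 0, 5, -1]])

```text
t: 6.85
tcp_pos: [0.5069, -0.1661, 0.1444]
tool_rot: [0.931, -0.365, 0.0, -0.001]
force: [0.2, 4.0, 1.7]
finger_gap: 0.135
gripper_force: 60.5
```

drive_tool(plan=[[0, 0, 0, 0, 0, 5, -1], [0, 0, 0, 0, 0, 5, -1], [0, 0, 0, 0, 0, 5, -1], [0, 0, 0, 0, 0, 3.7, -1], [0, 0, 0, 0, 0, 0, -1], [0, 0, 0, 0, 0, 0, -1], [0, 0, 0, 0, 0, 0, -1]])

```text
t: 7.55
tcp_pos: [0.5069, -0.1662, 0.1444]
tool_rot: [0.86, -0.51, -0.0, -0.001]
force: [0.1, 6.0, 4.2]
finger_gap: 0.137
gripper_force: 60.7
```

```bash
cat > e.py <<'E'
from w import *
s,E=wrist(); st=manip.sense(); b=snap("side")
r=Rn.from_quat(st["tool_rot"]).as_matrix(); print("turn",.128-np.arctan2(r[1,0],r[0,0]),st["tcp_pos"],st["finger_gap"],st["gripper_force"],st["force"],st["ft_torque"],st["t"])
cv2.imwrite("pics/e.png",np.hstack([cv2.resize(s["image"],(400,300)),cv2.resize(b["image"][180:300,170:330],(400,300),interpolation=cv2.INTER_CUBIC)])[:,:,::-1])
o=np.array([.503,-.0985]);y=.128
R=np.array([[np.cos(y),-np.sin(y)],[np.sin(y),np.cos(y)]])
for Q in (pts(b),pts(s,E)):
    L=np.dstack([(Q[...,:2]-o)@R,Q[...,2]])
    q=L[(abs(L[...,0])<.065)&(L[...,1]>.02)&(L[...,1]<.11)&(L[...,2]>.112)&(L[...,2]<.14)]
    print("lid",len(q),np.polyfit(q[:,0],q[:,2],1) if len(q)>9 else 0)
    q=L[(np.hypot(L[...,0]+.005,L[...,1]+.068)<.03)&(L[...,2]>.14)&(L[...,2]<.153)]
    if len(q)>9:print("bar",cv2.minAreaRect((q[:,:2]*1000).astype(np.float32)))
E
python3 e.py
```

```text
turn 1.1976786760658347 [ 0.50685192 -0.16615965  0.14434932] 0.13302902094758867 60.72772443294525 [-0.12160997  5.80648861  5.19404965] [0.93203301 0.06348145 0.12751804] 7.6
lid 333 [0.00533909 0.11916407]
bar ((-7.146693229675293, -75.73068237304688), (31.58875274658203, 38.44035339355469), 72.54088592529297)
lid 24 [0.21317946 0.11105854]
bar ((-5.292326927185059, -68.29893493652344), (45.10938262939453, 38.63127899169922), 72.70742797851562)
```

View pics/e.png

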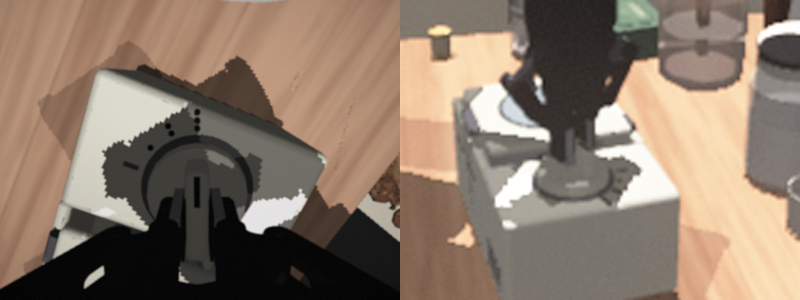

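The bar's pointer (197,190) lines up with the three-dot mark (197,120), the lid is flat, and the grip is at 60 N. I'll hold briefly, then hand in.

drive_tool(plan=[[0, 0, 0, 0, 0, 0, -1], [0, 0, 0, 0, 0, 0, -1], [0, 0, 0, 0, 0, 0, -1], [0, 0, 0, 0, 0, 0, -1], [0, 0, 0, 0, 0, 0, -1]])

```text
t: 8.15
tcp_pos: [0.5069, -0.1662, 0.1444]
tool_rot: [0.86, -0.51, -0.0, -0.001]
force: [0.3, 6.8, 3.9]
finger_gap: 0.138
gripper_force: 60.7
```

```bash
python3 -c "
from station import manip
print(manip.sign_off())"
```

```text
the job is handed in; nothing more can be done
None
```

I pressed the lid fully home, then turned the dial to the third click (the tool turned 1.198 rad) and handed the job in still gripping it at 60 N, at about 8 s; the hand-in gave no verdict.

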